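Check a washed microtube rack for rocking

TASK

Two washed microtube racks are draining on the slope; take the one that has the green clip behind it, lay it on the black granite plate, let go, and press down on its corners one after another with the shut fingers to find out whether it rocks. If it stands firm, put it standing in the white tray; if it rocks it is warped, so put it standing in the yellow tray. Set it down each time rather than letting it drop, and leave the rack with the red clip and everything else where they are.

Things in the scene. Friction and masses are not known exactly. Their poses are not given: they have to be found in the camera images.
- rack_a_mid (a point): A blue moulded microtube rack, empty: a low block 120 mm long (its x), 60 mm wide (y), 28 mm high over its feet (z, upward), about 0.1 kg, flat top with three rows of seven 10 mm holes, flat sides to grip. Four round feet, 52 mm either way along x, 22 mm along y. The point is its centre, 14 mm above the feet. It lies on the slope, x running up it. Either rack may be the warped one; they look the same.
- rack_b_mid (a point): The other blue moulded microtube rack, empty: a low block 120 mm long (its x), 60 mm wide (y), 28 mm high over its feet (z, upward), about 0.1 kg, flat top with three rows of seven 10 mm holes, flat sides to grip. Four round feet, 52 mm either way along x, 22 mm along y. The point is its centre, 14 mm above the feet. It lies on the slope, x running up it. Either rack may be the warped one; they look the same.
- clip_green: Green plastic clip, 34 x 22 x 28 mm, fixed on the upper edge of the drainer, in line behind the rack that is to be checked (that rack's centre lies 86 mm nearer the robot, measured level). The origin lies on the sheet's upper edge.
- clip_red: Red clip of the same kind behind the other rack, which is still wet and stays where it is.
- drainer: Sheet-metal drainer with two bays, 290 mm wide (its y), sheet sloping up at 32 degrees along its x (away from the robot) for 150 mm, from 25 to 105 mm above the counter; lip at the low end 20 mm, side rims 12 mm high. Fixed. Origin under its middle on the counter. Rack centres lie at x -24, y +70 or -70, z 69 mm, their tops leaning 32 degrees toward its -x.
- plate_top (a point): Black granite checking plate, 170 mm (its x) by 180 mm (its y), flat top 30 mm above the counter, fixed. The point is the centre of the top; z is up. One of the racks stands true on it; the warped one has two diagonal feet 3 mm short: it rocks about the other two by 4 degrees either way, stays tipped to the side last pressed, and these corners, pressed, end 2 to 3 mm lower than the other two.
- tray_white_floor (a point): White tray, 150 mm (its x) by 180 mm (its y), walls 3 mm thick and 15 mm high, fixed. The point is the middle of its inner floor, 3 mm above the counter; z is up.
- tray_yellow_floor (a point): Yellow tray, 150 mm (its x) by 180 mm (its y), walls 3 mm thick and 15 mm high, fixed. The point is the middle of its inner floor, 3 mm above the counter; z is up.
- sanitizer: Clear pump bottle of hand sanitizer, 62 mm wide, 185 mm high, loose, at the back. Origin under its centre. Not to be moved.
- wipes: White jar of wipes with a blue cap, 80 mm wide, 120 mm high, loose, at the back. Origin under its centre. Not to be moved.
Things that resemble listed ones, but are neither listed nor needed, are in the scene too. Of the things that look like the part that bears tray_yellow_floor, take the one that is farthest to the robot's right at the start.

How it is judged:
On the way, in this order (a step that is already met when the one before it is completed fails the run):
1. a rack stands on the granite plate, let go ((((horizontal distance between rack_a_mid and plate_top below 0.07 m and z of rack_a_mid in the frame of plate_top between 0.006 and 0.022 m and angle between rack_a_mid's own z axis and vertical below 0.15 rad) and contact force between the fingers and rack_a below 0.05 N and linear speed of rack_a below 0.05 m/s) or ((horizontal distance between rack_b_mid and plate_top below 0.07 m and z of rack_b_mid in the frame of plate_top between 0.006 and 0.022 m and angle between rack_b_mid's own z axis and vertical below 0.15 rad) and contact force between the fingers and rack_b below 0.05 N and linear speed of rack_b below 0.05 m/s))), for 0.2 s.
2. a corner of that rack is pressed down from above (over 1.5 N, fingertips near a corner of its top) ((((horizontal distance between rack_a_mid and plate_top below 0.07 m and z of rack_a_mid in the frame of plate_top between 0.006 and 0.022 m and angle between rack_a_mid's own z axis and vertical below 0.15 rad) and contact force between the fingers and rack_a above 1.5 N and z of the grasp point in the frame of rack_a_mid above 0.02 m and (x of the grasp point in the frame of rack_a_mid above 0.03 m or x of the grasp point in the frame of rack_a_mid below -0.03 m) and (y of the grasp point in the frame of rack_a_mid above 0.006 m or y of the grasp point in the frame of rack_a_mid below -0.006 m)) or ((horizontal distance between rack_b_mid and plate_top below 0.07 m and z of rack_b_mid in the frame of plate_top between 0.006 and 0.022 m and angle between rack_b_mid's own z axis and vertical below 0.15 rad) and contact force between the fingers and rack_b above 1.5 N and z of the grasp point in the frame of rack_b_mid above 0.02 m and (x of the grasp point in the frame of rack_b_mid above 0.03 m or x of the grasp point in the frame of rack_b_mid below -0.03 m) and (y of the grasp point in the frame of rack_b_mid above 0.006 m or y of the grasp point in the frame of rack_b_mid below -0.006 m)))), for 0.02 s.
3. the fingers are off the rack again (contact force between the fingers and rack_a below 0.05 N and contact force between the fingers and rack_b below 0.05 N), for 0.05 s.
4. a corner is pressed down again in the same way ((((horizontal distance between rack_a_mid and plate_top below 0.07 m and z of rack_a_mid in the frame of plate_top between 0.006 and 0.022 m and angle between rack_a_mid's own z axis and vertical below 0.15 rad) and contact force between the fingers and rack_a above 1.5 N and z of the grasp point in the frame of rack_a_mid above 0.02 m and (x of the grasp point in the frame of rack_a_mid above 0.03 m or x of the grasp point in the frame of rack_a_mid below -0.03 m) and (y of the grasp point in the frame of rack_a_mid above 0.006 m or y of the grasp point in the frame of rack_a_mid below -0.006 m)) or ((horizontal distance between rack_b_mid and plate_top below 0.07 m and z of rack_b_mid in the frame of plate_top between 0.006 and 0.022 m and angle between rack_b_mid's own z axis and vertical below 0.15 rad) and contact force between the fingers and rack_b above 1.5 N and z of the grasp point in the frame of rack_b_mid above 0.02 m and (x of the grasp point in the frame of rack_b_mid above 0.03 m or x of the grasp point in the frame of rack_b_mid below -0.03 m) and (y of the grasp point in the frame of rack_b_mid above 0.006 m or y of the grasp point in the frame of rack_b_mid below -0.006 m)))), for 0.02 s.
At the end, for the whole second after the job is handed in: The rack from the green clip stands let go and at rest on a tray's floor, upright within 8 degrees, its centre within 60 mm of the tray's: in the yellow tray if warped (resting tipped over 2.3 degrees), in the white tray if true (under 1.7 degrees). The other rack is within 20 mm of its start ((((((horizontal distance between rack_a_mid and tray_yellow_floor below 0.06 m and z of rack_a_mid in the frame of tray_yellow_floor between 0.006 and 0.022 m and angle between rack_a_mid's own z axis and vertical below 0.15 rad and linear speed of rack_a below 0.02 m/s and contact force between the fingers and rack_a below 0.05 N) and angle between rack_a_mid's own z axis and vertical above 0.04 rad) or ((horizontal distance between rack_a_mid and tray_white_floor below 0.06 m and z of rack_a_mid in the frame of tray_white_floor between 0.006 and 0.022 m and angle between rack_a_mid's own z axis and vertical below 0.15 rad and linear speed of rack_a below 0.02 m/s and contact force between the fingers and rack_a below 0.05 N) and angle between rack_a_mid's own z axis and vertical below 0.03 rad)) and (distance of rack_b_mid from where it was at the start of the episode below 0.02 m and horizontal distance between rack_b_mid and clip_green above 0.1 m)) or ((((horizontal distance between rack_b_mid and tray_yellow_floor below 0.06 m and z of rack_b_mid in the frame of tray_yellow_floor between 0.006 and 0.022 m and angle between rack_b_mid's own z axis and vertical below 0.15 rad and linear speed of rack_b below 0.02 m/s and contact force between the fingers and rack_b below 0.05 N) and angle between rack_b_mid's own z axis and vertical above 0.04 rad) or ((horizontal distance between rack_b_mid and tray_white_floor below 0.06 m and z of rack_b_mid in the frame of tray_white_floor between 0.006 and 0.022 m and angle between rack_b_mid's own z axis and vertical below 0.15 rad and linear speed of rack_b below 0.02 m/s and contact force between the fingers and rack_b below 0.05 N) and angle between rack_b_mid's own z axis and vertical below 0.03 rad)) and (distance of rack_a_mid from where it was at the start of the episode below 0.02 m and horizontal distance between rack_a_mid and clip_green above 0.1 m)))); the robot touches nothing.
It fails at once if a rack is let fall (faster than 0.7 m/s, some 25 mm of free fall, while no finger touches it) ((linear speed of rack_a above 0.7 m/s and contact force between the fingers and rack_a below 0.05 N) or (linear speed of rack_b above 0.7 m/s and contact force between the fingers and rack_b below 0.05 N)).
It fails at once if the sanitizer or the wipes is moved by more than 40 mm (distance of any of sanitizer, wipes from where it was at the start of the episode above 0.04 m).
It also fails if it takes over 64 s, if anything falls off the work surface, if the arm or the gripper's body presses on something with over 40 N, if the wrist force passes 120 N, or if a joint passes its speed limit or range.

ROBOT

A 6-joint arm with a two-finger parallel gripper is mounted at the origin on the work surface. World frame = base frame: x ahead of the robot, y to its left, z up, the work surface at z = 0. Lengths are in m, angles in rad, forces in N, time in s.
With the tool pointing down it reaches from about 0.275 to 0.85 m from the base axis. Payload 5.2 kg.
Tool frame: the origin (TCP) lies at the very end of the fingers, on their centre line; the grasp point (between the pads) lies 19 mm behind it; y points along the fingers, z is the direction in which the jaws open and shut, and the axes are right-handed (so a half turn about y gives the same grasp; the last joint's range is limited). The gripper opens to 85 mm and grips with 20 to 120 N. Pads are 22 mm wide; open, the fingers measure 114 mm over their backs; the gripper's body (76 mm by 85 mm) begins 54 mm behind the grasp point. The pads swing forward as they close: fully open they stand 13 mm farther back than shut.
Start: joints at [1.055, 0.259, 1.535, -0, 1.348, -0.203], TCP at [0.169, 0.523, 0.193] pointing down, gripper open.
Joint ranges: [-3.14, 3.14], [-0.91, 2.08], [0.19, 2.58], [-1.22, 4.36], [0.22, 2.71], [-3.12, 3.12]. Speed limits (rad/s): [2.57, 2.57, 3.14, 3.14, 3.14, 3.14].

INTERFACE

Orientations are given as a rotation vector (axis times angle).
In Python, from cell import readout, cams, ticket, find_in, pinpoint gives the robot as it stands.
- The arm moves only by the shell command python3 -m crank 'ROWS' [OPENING] [FORCE]. ROWS is JSON, a list that holds one entry, the list of rows, each a list of 6 numbers: the shift along the tool's x, y, z in mm, then the turn, a rotation vector about the tool's x, y, z in degrees. In form: [[[dx, dy, dz, rx, ry, rz], ...]]. A call has 1 to 10 rows; each row is the pose to reach, as a shift and turn from the pose commanded when the call began, along the tool's axes at that moment; what a row does not reach only later rows make up. A row lasts 1/12 s, in which the tool goes at most 41.7 mm and 7.16 degrees, less where a joint would pass 70% of its speed; a pose out of reach is approached as far as the arm can. A call with a gripper value outside its range is refused whole. OPENING is the gripper command: -1 is fully open, 1 is shut, values between are in proportion, set as the call begins (- or left out, the last holds). The fingers move at their own pace and stop on an object; FORCE is the grip in N (left out, the last holds). Time passes only in rows, so rows that repeat a pose let the fingers close. It gives the time, the measured TCP pose, the force and the opening at its end, in the units of the state.
- readout.sense(): the state, without advancing time (a new reading comes with each control period).
- cams.camera(name): name is "scene" or "top"; returns a dict with "frame" (400x640x3 uint8, red, green, blue), "fovy" (degrees; the focal length in pixels is half the picture's height over the tangent of half this angle, whatever the lens; pixels are square), "cx", "cy" (the principal point, pixels), "k1" (the pictures are not rectified: a ray, as slopes to the right and down, at radius r is drawn at 1 + k1 r^2 times it, then the intrinsics apply), "R" (3x3) and "t" (3): a world point X has camera coordinates R X + t. Camera axes: x right, y down, z forward; pixel columns grow to the right and rows downward; lengths in m; the calibration is good to about 2 mm. A picture is of the moment at which its call begins. There is no depth.
- ticket.sign_off(): hands the job in, once; it reports no verdict.
Trained networks look in a picture, given as the dict that the camera call returned (one of the last four; its "shot" number tells which), for a name from the list of things; names that differ only in an ending like _2 or _b are one class to them, and where a whole thing is asked for, a point or a joint stands for the part that bears it (a point fixed in the world has none). Each returns a list of dicts, best first, with "p" (0 to 1); they miss things now and then, are a little off and sometimes report something else, mostly with a low value. They report only what shows in the picture. A call takes as long as a camera call. They do not tell look-alikes from the thing itself.
- find_in(picture, query): "location" ([column, row] in pixels, amid what is visible of it).
- pinpoint(picture, query): "location" ([column, row] in pixels: a listed point, or the origin of a listed thing).
The state is a dict: "t": time; "joints": joint angles; "dq": joint speeds; "tau": joint torques, N m; "ee_pos": TCP position; "tool_rot": TCP orientation; "contact_force": force on the tool from outside, world axes, zero at the start; "moment": the same for the moment, N m; "grip_width": finger opening in m.
Only numpy, scipy, OpenCV 4.12 (cv2) and the standard library are available. Lean on these libraries where they do the work, as an engineer would, in place of code of your own. Each camera call takes 0.05 s, during which the arm holds its last target. There are 200 camera calls.

## Working session

There is one attempt and no reset: what is moved stays moved. The work goes in short steps, Python scripts to look and compute and a shell command to move; the robot and the scene stay as the last step left them, time stands still between calls to the robot, and variables do not carry over. Pictures are saved under pics/ and viewed, about 8 in all and at most 12, crops included, and the job is handed in when it is done.

```bash
ls; mkdir -p pics; cat > h.py <<'E'
import numpy as np, cv2
from cell import readout, cams, ticket, find_in, pinpoint
def K(c):
    f=200/np.tan(np.radians(c["fovy"])/2); return f
def ray(c,px):
    f=K(c); d=np.array([(px[0]-c["cx"])/f,(px[1]-c["cy"])/f]); u=d.copy()
    for _ in range(20): u=d/(1+c["k1"]*(u@u))
    R=np.array(c["R"]); return -R.T@np.array(c["t"]), R.T@np.array([u[0],u[1],1])
def at_z(c,px,z):
    o,d=ray(c,px); return o+d*(z-o[2])/d[2]
def tri(c1,p1,c2,p2):
    o1,d1=ray(c1,p1);o2,d2=ray(c2,p2)
    s=np.linalg.lstsq(np.c_[d1,-d2],o2-o1,rcond=None)[0]
    a=o1+s[0]*d1;b=o2+s[1]*d2
    return (a+b)/2,np.linalg.norm(a-b)
def proj(c,X):
    v=np.array(c["R"])@np.array(X)+np.array(c["t"]); u=v[:2]/v[2]; u=u*(1+c["k1"]*(u@u)); return u*K(c)+[c["cx"],c["cy"]]
E
python3 - <<'E'
from h import *
np.set_printoptions(precision=4,suppress=True)
print(readout.sense())
C={n:cams.camera(n) for n in("scene","top")}
for n,c in C.items():
    cv2.imwrite(f"pics/{n}0.png",c["frame"][:,:,::-1]); print(n,"cam at",-np.array(c["R"]).T@c["t"])
z={"plate_top":.03,"tray_white_floor":.003,"tray_yellow_floor":.003,"clip_green":.105,"clip_red":.105,"drainer":0,"rack_a_mid":.069,"sanitizer":0,"wipes":0}
for q in z:
    for n,c in C.items():
        for r in pinpoint(c,q): print(q,n,np.round(r["location"],1),round(r["p"],2),at_z(c,r["location"],z[q]))
E
```

```text
pics
{'t': 0.0, 'joints': array([ 1.0552,  0.2594,  1.5361,  0.    ,  1.348 , -0.2028]), 'dq': array([ 0.0002, -0.0014, -0.0003,  0.0001,  0.0014,  0.0015]), 'tau': array([  0.0018, -44.6037, -29.0562,   0.0002,   0.0119,  -0.    ]), 'ee_pos': array([0.1689, 0.5228, 0.1919]), 'tool_rot': array([-1.5586,  0.2461, -0.245 ]), 'contact_force': array([0.6145, 0.0123, 0.3444]), 'moment': array([ 0.0516, -0.0125, -0.0318]), 'grip_width': 0.08532232781394049}
scene cam at [1.3336 0.1163 1.0668]
top cam at [0.4293 0.0581 1.2862]
plate_top scene [316.8 189.2] 0.82 [0.5083 0.0641 0.03  ]
plate_top top [313.3 238.9] 0.7 [0.4928 0.0498 0.03  ]
tray_white_floor scene [402.2 173.7] 0.57 [0.4178 0.3298 0.003 ]
tray_white_floor top [222.2 259.8] 0.69 [0.4221 0.3269 0.003 ]
tray_yellow_floor scene [401.5 221.1] 0.88 [0.5994 0.3137 0.003 ]
tray_yellow_floor scene [488.2 234.9] 0.8 [0.6423 0.5615 0.003 ]
tray_yellow_floor top [230.2 199.7] 0.91 [0.6087 0.3128 0.003 ]
tray_yellow_floor top [151.2 189.5] 0.57 [0.634  0.5649 0.003 ]
clip_green scene [160.1 185.1] 0.46 [ 0.5628 -0.3802  0.105 ]
clip_green top [425.5 196.2] 0.73 [ 0.6207 -0.2705  0.105 ]
clip_green top [465.  219.3] 0.48 [ 0.5568 -0.384   0.105 ]
clip_red scene [197.9 200.1] 0.51 [ 0.6137 -0.2586  0.105 ]
clip_red scene [257.6 268.8] 0.44 [ 0.8205 -0.0676  0.105 ]
clip_red top [422.5 194.6] 0.55 [ 0.6252 -0.2618  0.105 ]
drainer scene [202.3 203.9] 0.6 [ 0.5492 -0.2829  0.    ]
drainer top [422.8 229.5] 0.89 [ 0.5327 -0.2899  0.    ]
rack_a_mid scene [182.3 171.9] 0.78 [ 0.4816 -0.3427  0.069 ]
rack_a_mid top [447.3 243.2] 0.95 [ 0.4888 -0.3432  0.069 ]
rack_a_mid top [228.8 203.3] 0.23 [0.5886 0.3032 0.069 ]
sanitizer scene [321.5 265.8] 0.9 [0.7501 0.0857 0.    ]
sanitizer top [306.5 155.4] 0.92 [0.7585 0.0785 0.    ]
wipes scene [257.9 270.3] 0.9 [ 0.769  -0.0864  0.    ]
wipes top [360.6 157.1] 0.9 [ 0.7579 -0.0939  0.    ]
```

```bash
cd pics; python3 -c "
import cv2
a=cv2.imread('scene0.png');b=cv2.imread('top0.png')
import numpy as np
cv2.imwrite('both0.png',cv2.resize(np.vstack([a,b]),None,fx=.75,fy=.75,interpolation=cv2.INTER_AREA))"
```

```text
(no output)
```

View pics/both0.png

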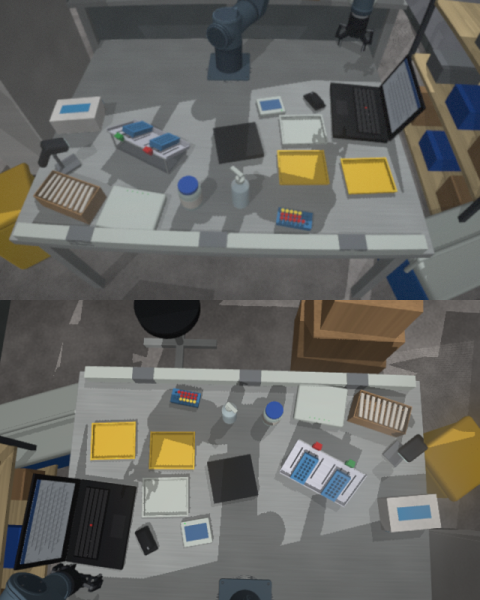

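The scene and top pictures show the drainer at about top px (440,230). The green clip is at (465,219), behind the right-hand rack, and the red clip is at (423,195). There are two yellow trays. The one at y≈0.31 is farther right, so I'll use that one. Next I'll fit the rack and surface poses more precisely.

```bash
cat >> h.py <<'E'
from scipy.optimize import minimize
from scipy.spatial.transform import Rotation as Rot
def boxpts(X,R,s=(.12,.06,.028)):
    return [np.array(X)+R@(np.array([a,b,c])*s/2) for a in(-1,1) for b in(-1,1) for c in(-1,1)]
def sil(c,P):
    m=np.zeros((1600,2560),np.uint8); p=np.array([proj(c,q) for q in P])
    cv2.fillConvexPoly(m,cv2.convexHull(((p+.5)*4).round().astype(np.int32)),1); return cv2.resize(m,(640,400),interpolation=cv2.INTER_AREA) if 0 else cv2.resize(m.astype(np.float32),(640,400),interpolation=cv2.INTER_AREA)
def blue(c,px,r=50):
    h=cv2.cvtColor(c["frame"],cv2.COLOR_RGB2HSV); m=cv2.inRange(h,(98,90,40),(118,255,255))
    m=cv2.morphologyEx(m,cv2.MORPH_CLOSE,np.ones((5,5)))
    n,l,st,ce=cv2.connectedComponentsWithStats(m)
    k=min([i for i in range(1,n) if st[i,4]>150],key=lambda i:np.hypot(*(ce[i]-px)))
    return (l==k).astype(np.float32),st[k]
def fit(cs,masks,f,x0,step):
    def cost(x):
        P=f(x); e=0
        for c,m in zip(cs,masks):
            s=sil(c,P); e+=1-np.minimum(s,m).sum()/np.maximum(s,m).sum()
        return e
    S=np.vstack([x0]+[np.array(x0)+np.eye(len(x0))[i]*step[i] for i in range(len(x0))])
    r=minimize(cost,x0,method="Nelder-Mead",options=dict(initial_simplex=S,xatol=1e-4,fatol=1e-4)); return r.x,r.fun
def go(p,R):
    s=readout.sense(); R0=Rot.from_rotvec(s["tool_rot"]); R=Rot.from_matrix(R)
    print("shift mm",np.round(R0.inv().apply(np.array(p)-s["ee_pos"])*1000,1),"turn",np.round((R0.inv()*R).as_rotvec(degrees=True),2))
def toolR(y,z):
    return np.c_[np.cross(y,z),y,z]
E
python3 - <<'E'
from h import *
np.set_printoptions(precision=4,suppress=True)
C=[cams.camera(n) for n in("scene","top")]
def rk(x): return boxpts([x[0],x[1],.069],Rot.from_euler("ZY",[x[2],-32],degrees=True).as_matrix())
for x0 in([.482,-.342,-29],[.55,-.22,-29]):
    M=[blue(c,proj(c,[x0[0],x0[1],.069])) for c in C]; print([m[1] for m in M])
    print("rack",fit(C,[m[0] for m in M],rk,x0,[.01,.01,5]))
def quad(c,lo,hi,px,z,name,outsize):
    h=cv2.cvtColor(c["frame"],cv2.COLOR_RGB2HSV); m=cv2.inRange(h,lo,hi); m=cv2.morphologyEx(m,cv2.MORPH_CLOSE,np.ones((5,5)))
    n,l,st,ce=cv2.connectedComponentsWithStats(m); k=min([i for i in range(1,n) if st[i,4]>600],key=lambda i:np.hypot(*(ce[i]-px)))
    cn=cv2.findContours((l==k).astype(np.uint8),0,1)[0][0][:,0]
    W=np.array([at_z(c,p,z)[:2] for p in cn],np.float32); r=cv2.minAreaRect(W*1000); print(name,st[k],np.round(r[0],1),np.round(r[1],1),round(r[2],1))
c=C[1]
quad(c,(20,120,60),(35,255,255),(230,200),.015,"yellow",0)
h=cv2.cvtColor(c["frame"],cv2.COLOR_RGB2HSV); print(h[235:243:4,310:318:4].reshape(-1,3),h[255:264:4,218:228:4].reshape(-1,3))
quad(c,(0,0,0),(180,255,60),(311,238),.03,"plate",0)
cv2.imwrite("pics/crop.png",np.hstack([cv2.resize(c["frame"][170:290,170:330],None,fx=2.4,fy=2.4),cv2.resize(c["frame"][170:290,360:520],None,fx=2.4,fy=2.4)])[:,:,::-1])
E
```

```text
[array([163, 162,  41,  21, 540], dtype=int32), array([428, 227,  39,  42, 822], dtype=int32)]
rack (array([  0.4759,  -0.3414, -22.2243]), np.float64(0.34289711713790894))
[array([199, 177,  40,  24, 564], dtype=int32), array([387, 203,  38,  43, 826], dtype=int32)]
rack (array([  0.5412,  -0.2193, -22.4933]), np.float64(0.31410837173461914))
yellow [ 199  175   61   51 2966] [606.8 313.8] [156.8 186.8] 1.7
[[30  6 43]
 [ 0  0 44]
 [60  6 44]
 [ 0  0 44]] [[ 51   9 193]
 [ 53  11 193]
 [ 49  11 193]
 [ 49  11 192]
 [ 53  11 194]
 [ 49  11 193]
 [ 53  11 193]
 [ 51   9 193]
 [ 51   9 193]]
plate [ 277  206   67   64 3248] [495.6  60.9] [167.9 176.2] 12.4
```

View pics/crop.png

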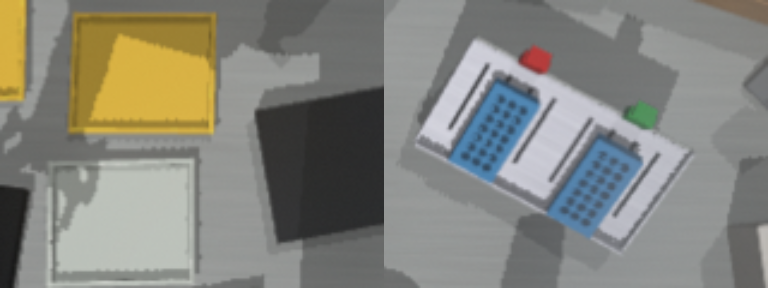

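The crop shows both racks square with the drainer. The green-clip rack is at crop (595,185), which is about top px (447,242). The yellow tray is nearly axis-aligned. The plate is turned about 12°. I'll refit the rack with its yaw fixed from the spacing of the two racks.

```bash
python3 - <<'E'
from h import *
np.set_printoptions(precision=4,suppress=True)
C=[cams.camera(n) for n in("scene","top")]
Y=-28.3
def bl(c,px):
    h=cv2.cvtColor(c["frame"],cv2.COLOR_RGB2HSV); m=cv2.inRange(h,(95,70,15),(122,255,255))
    m=cv2.morphologyEx(m,cv2.MORPH_CLOSE,np.ones((3,3)))
    n,l,st,ce=cv2.connectedComponentsWithStats(m); k=min([i for i in range(1,n) if st[i,4]>150],key=lambda i:np.hypot(*(ce[i]-px)))
    m=(l==k).astype(np.uint8); cn=cv2.findContours(m,0,1)[0]; cv2.drawContours(m,[cv2.convexHull(np.vstack(cn))],-1,1,-1); print(st[k]); return m.astype(np.float32)
def rk(x): return boxpts([x[0],x[1],.069],Rot.from_euler("ZY",[x[2] if len(x)>2 else Y,-32],degrees=True).as_matrix())
for x0 in([.482,-.342],[.547,-.221]):
    M=[bl(c,proj(c,[*x0,.069])) for c in C]
    for i in([0],[1],[0,1]): print(i,fit([C[k] for k in i],[M[k] for k in i],rk,x0,[.01,.01]))
    print(fit(C,M,rk,x0+[Y],[.01,.01,5]))
yd=np.radians(Y); xd=np.array([np.cos(yd),np.sin(yd),0]); y_=np.array([-xd[1],xd[0],0]); t=np.radians(32)
n=-np.sin(t)*xd+np.array([0,0,np.cos(t)]); cen=np.array([.480,-.342,.069])
for z in(y_,-y_):
    R=toolR(-n,z); go(cen+n*.12,R)
go([.3,.0,.3],toolR(-n,-y_))
print(Rot.from_rotvec(readout.sense()["tool_rot"]).as_matrix())
E
```

```text
[163 161  41  22 582]
[428 226  40  43 864]
[0] (array([ 0.477 , -0.3418]), np.float64(0.0990261435508728))
[1] (array([ 0.4767, -0.3413]), np.float64(0.0822066068649292))
[0, 1] (array([ 0.4769, -0.3413]), np.float64(0.18242007493972778))
(array([  0.4768,  -0.3421, -25.4978]), np.float64(0.18031173944473267))
[199 177  41  24 606]
[387 203  38  43 853]
[0] (array([ 0.5402, -0.2187]), np.float64(0.1215289831161499))
[1] (array([ 0.5424, -0.2195]), np.float64(0.057297587394714355))
[0, 1] (array([ 0.5412, -0.2188]), np.float64(0.1844099760055542))
(array([  0.542 ,  -0.2188, -24.9172]), np.float64(0.15862488746643066))
shift mm [ 499.4   21.9 -716.3] turn [ -2.9   10.11 -31.91]
shift mm [ 499.4   21.9 -716.3] turn [ -46.85 -163.39    4.26]
shift mm [ 285.5 -107.3 -457.7] turn [ -46.85 -163.39    4.26]
[[ 0.9515 -0.      0.3077]
 [-0.3077  0.      0.9515]
 [-0.     -1.      0.    ]]
```

```bash
W='[270,-60,-330,0,0,0]'; python3 -m crank '[[[270,-60,-330,-1,5,-15],[270,-60,-330,-1,5,-15],[270,-60,-330,-1,5,-15],[270,-60,-330,-1,5,-15],[270,-60,-330,-1,5,-15],[270,-60,-330,-1,5,-15],[270,-60,-330,-1,5,-15],[270,-60,-330,-1,5,-15],[270,-60,-330,-1,5,-15],[270,-60,-330,-1,5,-15]]]' -1
cat > rackgo.py <<'E'
from h import *
import sys
Y=np.radians(-28); xd=np.array([np.cos(Y),np.sin(Y),0]); yd=np.array([-xd[1],xd[0],0]); t=np.radians(32)
n=-np.sin(t)*xd+np.array([0,0,np.cos(t)]); cen=np.array([.477,-.342,.069])
go(cen+n*float(sys.argv[1]),toolR(-n,yd))
E
python3 rackgo.py .10
```

```text
t: 2.03
ee_pos: [0.3195, 0.1376, 0.2514]
tool_rot: [-1.596, 0.109, -0.518]
contact_force: [1.8, -0.6, 1.0]
grip_width: 0.0852
shift mm [ 243.3  168.8 -375.3] turn [ -1.78   4.81 -16.86]
```

```bash
python3 -m crank '[[[243,169,-375,-1.8,4.8,-16.9],[243,169,-375,-1.8,4.8,-16.9],[243,169,-375,-1.8,4.8,-16.9],[243,169,-375,-1.8,4.8,-16.9],[243,169,-375,-1.8,4.8,-16.9],[243,169,-375,-1.8,4.8,-16.9],[243,169,-375,-1.8,4.8,-16.9],[243,169,-375,-1.8,4.8,-16.9],[243,169,-375,-1.8,4.8,-16.9],[243,169,-375,-1.8,4.8,-16.9]]]' 
python3 -m crank '[[[0,0,0,0,0,0],[0,0,0,0,0,0],[0,0,0,0,0,0]]]'; python3 rackgo.py -0.012; python3 rackgo.py 0.1; python3 - <<'E'
from h import *
s=readout.sense();print(s["joints"])
c=cams.camera("top");d=cams.camera("scene")
a=cv2.resize(c["frame"][160:310,340:540],(800,600));b=cv2.resize(d["frame"][100:220,120:280],(800,600))
cv2.imwrite("pics/ap.png",cv2.resize(np.vstack([a,b]),(400,600))[:,:,::-1])
E
```

```text
t: 2.87
ee_pos: [0.3983, -0.1851, 0.1795]
tool_rot: [-1.633, -0.057, -0.819]
contact_force: [1.4, 0.9, 0.6]
grip_width: 0.0852
t: 3.12
ee_pos: [0.3979, -0.1831, 0.1784]
tool_rot: [-1.631, -0.052, -0.816]
contact_force: [-0.1, 0.1, -0.3]
grip_width: 0.0852
shift mm [  65.2  181.3 -102.6] turn [ 0.12 -0.15 -0.14]
shift mm [  65.    69.3 -102.8] turn [ 0.12 -0.15 -0.14]
[-0.875653   -0.32022778  2.27922664  0.31716194  0.68463045 -2.15025585]
```

View pics/ap.png

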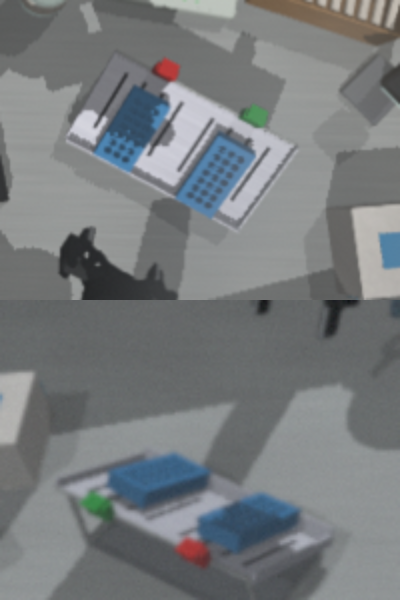

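The picture confirms the gripper is short of the standoff, with both racks untouched. I'll continue to the standoff.

```bash
python3 -m crank '[[[65,69,-103,0,0,0],[65,69,-103,0,0,0],[65,69,-103,0,0,0],[65,69,-103,0,0,0],[65,69,-103,0,0,0],[65,69,-103,0,0,0],[65,69,-103,0,0,0]]]' 
python3 rackgo.py -0.012; python3 - <<'E'
from h import *
s=readout.sense();print(s["joints"])
R=Rot.from_rotvec(s["tool_rot"]).as_matrix(); n=-R[:,1]
for nm in("top","scene"):
    c=cams.camera(nm)
    f=c["frame"].copy()
    # predicted finger inner faces swept to the rack
    for sg in(-1,1):
        for d in(.0,.1):
            p=proj(c,s["ee_pos"]-n*d+R[:,2]*.0425*sg); cv2.circle(f,tuple(int(v) for v in p.round()),1,(255,0,0),-1)
    x,y,w,h=(360,170,160,120) if nm=="top" else (120,110,160,120)
    cv2.imwrite(f"pics/g_{nm}.png",cv2.resize(f[y:y+h,x:x+w],(400,300),interpolation=cv2.INTER_CUBIC)[:,:,::-1])
cv2.imwrite("pics/g.png",np.hstack([cv2.imread("pics/g_top.png"),cv2.imread("pics/g_scene.png")]))
E
```

```text
t: 3.8
ee_pos: [0.4313, -0.3147, 0.1548]
tool_rot: [-1.63, -0.057, -0.813]
contact_force: [0.3, 0.1, 0.1]
grip_width: 0.085
shift mm [ -0.2 112.9  -2.7] turn [-0.01  0.09 -0.09]
[-1.06247726 -0.049756    2.1504903   0.51437327  0.62313123 -2.50447644]
```

View pics/g.png

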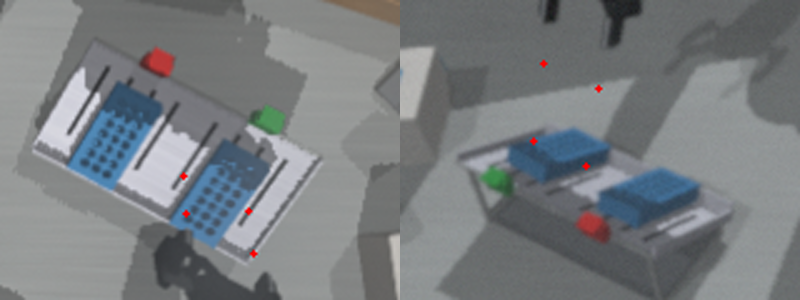

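Both views show the fingertips about 17 px (scene) short of where the measured TCP projects. The rack points agree, so I'll zoom in on the gripper before descending.

```bash
python3 - <<'E'
from h import *
s=readout.sense(); print(s["ee_pos"],s["dq"])
R=Rot.from_rotvec(s["tool_rot"]).as_matrix(); y=R[:,1]
o=[]
for nm in("top","scene"):
    c=cams.camera(nm); f=c["frame"].copy()
    P=[proj(c,s["ee_pos"]+y*a) for a in(0,-.013,-.05,-.073)]
    print(nm,np.round(P,1))
    x0,y0=(390,230) if nm=="top" else (130,80)
    g=cv2.resize(f[y0:y0+100,x0:x0+100],(400,400),interpolation=cv2.INTER_NEAREST)
    g=np.clip(g.astype(float)*1.6,0,255).astype(np.uint8)
    for p in P: cv2.circle(g,tuple(int(v) for v in ((p-[x0,y0])*4+2)),2,(255,0,0),-1)
    o.append(g)
cv2.imwrite("pics/z.png",np.hstack(o)[:,:,::-1])
E
```

```text
[ 0.43121907 -0.3150871   0.15521656] [-0.00921786 -0.00062053 -0.00446937  0.00368671 -0.00381183 -0.00336621]
top [[447.8 263. ]
 [447.9 265.3]
 [448.5 272.1]
 [448.9 276.5]]
scene [[187.8 139.8]
 [188.4 135.6]
 [190.2 123.7]
 [191.4 116.1]]
```

View pics/z.png

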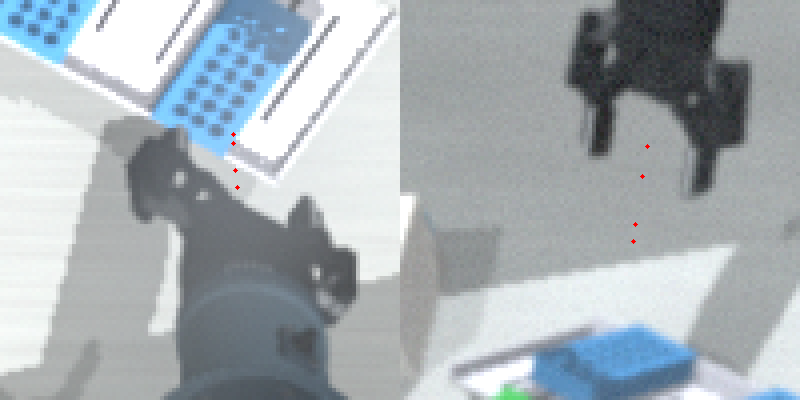

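```bash
python3 - <<'E'
from h import *
np.set_printoptions(precision=4,suppress=True)
T=cams.camera("top");S=cams.camera("scene");s=readout.sense()
R=Rot.from_rotvec(s["tool_rot"]).as_matrix()
for pt,ps,ee in(((450.5,270.8),(192.1,123.8),s["ee_pos"]),((397.5,286),(238.5,109.4),np.array([.3979,-.1831,.1784]))):
    X,e=tri(T,pt,S,ps); print(X,"gap",e,"off world",X-ee,"tool",R.T@(X-ee)*1000)
print(s["ee_pos"],R)
f=cv2.imread("pics/scene0.png"); p=proj(S,[.1689,.5228,.192]); q=proj(S,[.1689,.5228,.205]);q2=proj(S,[.1689,.5228,.239]);print(p,q,q2)
g=cv2.resize(f[0:100,420:520],(600,600),interpolation=cv2.INTER_NEAREST)
g=np.clip(g*1.6,0,255).astype(np.uint8)
for a in(p,q,q2): cv2.circle(g,tuple(int(v) for v in((a-[420,0])*6+3)),3,(0,0,255),-1)
cv2.imwrite("pics/s0.png",g)
E
```

```text
[ 0.4106 -0.3013  0.2008] gap 0.01077450967501198 off world [-0.0204  0.0153  0.0454] tool [  2.6694 -51.8541   3.8064]
[ 0.3702 -0.1641  0.2191] gap 0.0018622112177656852 off world [-0.0277  0.019   0.0407] tool [ -6.7159 -52.1863   3.7115]
[ 0.4311 -0.3165  0.1554] [[ 0.749   0.467   0.47  ]
 [-0.3977 -0.2504  0.8827]
 [ 0.5299 -0.848  -0.0019]]
[463.3141  77.4862] [464.2338  74.18  ] [466.6874  65.3277]
```

View pics/s0.png

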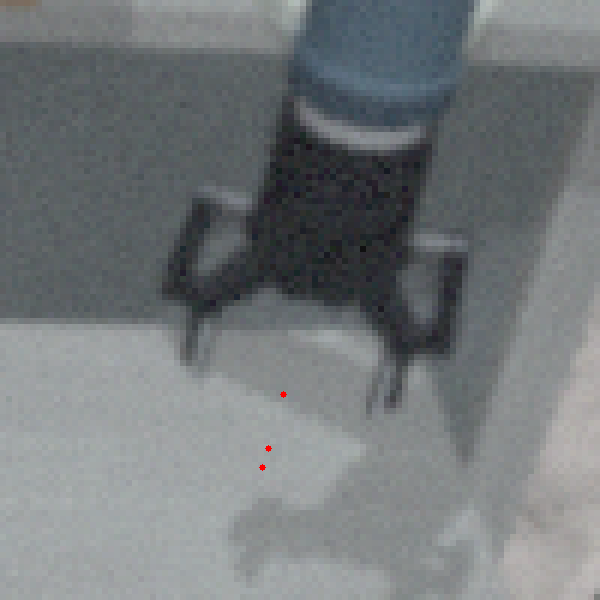

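Tip midpoints triangulate to about 50 mm behind the reported TCP along the tool axis, both at the start pose and here. About 13 mm of that is expected from the open fingers. The reported TCP therefore sits about 37 mm beyond the real tips, so I'll steer by the visible tips. I'll descend partway and check.

```bash
python3 -m crank '[[[0,60,-5,0,0,0],[0,60,-5,0,0,0],[0,95,-5,0,0,0],[0,125,-5,0,0,0],[0,130,-5,0,0,0],[0,130,-5,0,0,0],[0,130,-5,0,0,0],[0,130,-5,0,0,0]]]'; python3 rackgo.py -0.055
python3 - <<'E'
from h import *
s=readout.sense(); R=Rot.from_rotvec(s["tool_rot"]).as_matrix(); y=R[:,1]; o=[]
for nm in("top","scene"):
    c=cams.camera(nm); f=c["frame"].copy()
    x0,y0=(400,200) if nm=="top" else (135,110)
    g=np.clip(cv2.resize(f[y0:y0+80,x0:x0+80],(400,400),interpolation=cv2.INTER_NEAREST).astype(float)*1.5,0,255).astype(np.uint8)
    for sg in(-1,1):
        p=proj(c,s["ee_pos"]-y*.052+R[:,2]*(.0425*sg+.003)); print(nm,p); cv2.circle(g,tuple(int(v) for v in((p-[x0,y0])*5+2)),2,(255,0,0),-1)
    o.append(g)
cv2.imwrite("pics/pre.png",np.hstack(o)[:,:,::-1])
E
```

```text
t: 4.77
ee_pos: [0.4892, -0.3545, 0.0463]
tool_rot: [-1.632, -0.057, -0.817]
contact_force: [-0.0, -0.3, 1.0]
grip_width: 0.085
shift mm [-2.1 26.9  5.3] turn [ 0.15 -0.    0.06]
top [461.40062048 258.04766592]
top [435.27327523 243.3940872 ]
scene [172.41158304 158.36937688]
scene [193.62357579 168.6216454 ]
```

View pics/pre.png

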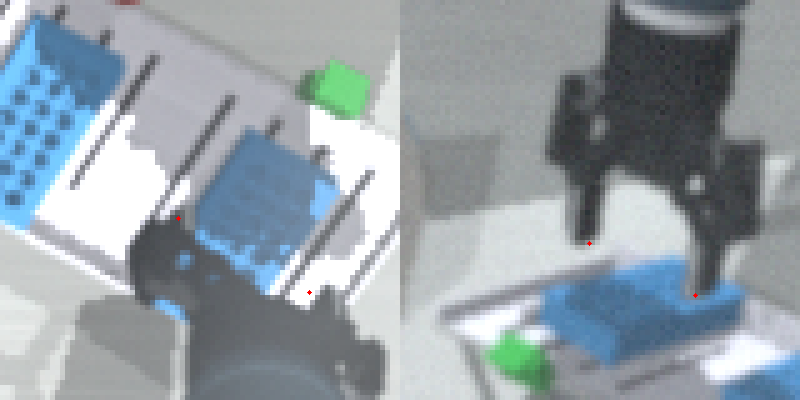

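The predicted tip dots land on the visible fingertips, straddling the rack. I'll descend the rest of the way and close.

```bash
python3 -m crank '[[[-2,8,2,0,0,0],[-2,16,2,0,0,0],[-2,22,2,0,0,0],[-2,26,2,0,0,0],[-2,26,2,0,0,0],[-2,26,2,0,0,0]]]'
python3 -m crank '[[[0,0,0,0,0,0],[0,0,0,0,0,0],[0,0,0,0,0,0],[0,0,0,0,0,0],[0,0,0,0,0,0],[0,0,0,0,0,0],[0,0,0,0,0,0],[0,0,0,0,0,0]]]' 1 30; python3 rackgo.py -0.055
```

```text
t: 5.37
ee_pos: [0.5008, -0.3584, 0.0222]
tool_rot: [-1.632, -0.056, -0.816]
contact_force: [0.3, -0.2, 0.0]
grip_width: 0.0852
t: 6.03
ee_pos: [0.5008, -0.358, 0.0221]
tool_rot: [-1.631, -0.056, -0.816]
contact_force: [-2.6, 2.3, 6.5]
grip_width: 0.06
shift mm [0.7 0.1 3. ] turn [ 0.1  -0.05 -0.01]
```

```bash
python3 -m crank '[[[0,-10,0,0,0,0],[0,-25,0,0,0,0],[0,-50,0,0,0,0],[0,-80,0,0,0,0],[0,-100,0,0,0,0],[0,-100,0,0,0,0],[0,-100,0,0,0,0]]]'
cat > upgo.py <<'E'
from h import *
import sys   # rack centre x,y, feet height z, yaw deg
x,y,z,a=map(float,sys.argv[1:5]); a=np.radians(a); zt=np.array([-np.sin(a),np.cos(a),0]); xt=np.array([np.cos(a),np.sin(a),0])
go(np.array([x,y,z-.041])-.003*zt+0*xt,toolR(np.array([0,0,-1.]),zt))
E
python3 upgo.py .497 .059 .13 12.4; python3 -c "
from h import *;print(readout.sense()['joints'])"
```

```text
t: 6.62
ee_pos: [0.4541, -0.3338, 0.1075]
tool_rot: [-1.633, -0.057, -0.817]
contact_force: [0.1, 0.1, -0.4]
grip_width: 0.0601
shift mm [-132.4  -62.5  364.4] turn [ 11.5  -39.39  30.67]
[-1.02892494  0.08686797  2.16123195  0.62609615  0.47909446 -2.61078646]
```

```bash
python3 -m crank '[[[26,-42,0,0,0,0],[26,-42,0,0,0,0],[-20,-73,120,3.8,-13,10.2],[-40,-73,182,5.7,-19.7,15.3],[-40,-73,182,5.7,-19.7,15.3],[-40,-73,182,5.7,-19.7,15.3],[-40,-73,182,5.7,-19.7,15.3],[-40,-73,182,5.7,-19.7,15.3],[-40,-73,182,5.7,-19.7,15.3],[-40,-73,182,5.7,-19.7,15.3]]]'; python3 upgo.py .497 .059 .06 12.4
```

```text
t: 7.45
ee_pos: [0.4761, -0.1381, 0.1459]
tool_rot: [-1.626, -0.116, -0.318]
contact_force: [-0.1, -0.5, -0.9]
grip_width: 0.0597
shift mm [-36.7 111.2 201.4] turn [  5.59 -19.61  15.24]
```

```bash
python3 -m crank '[[[-20,20,60,2,-7,5],[-37,40,130,4,-13,10],[-37,70,201,5.6,-19.6,15.2],[-37,111,201,5.6,-19.6,15.2],[-37,111,201,5.6,-19.6,15.2],[-37,111,201,5.6,-19.6,15.2],[-37,111,201,5.6,-19.6,15.2],[-37,111,201,5.6,-19.6,15.2],[-37,111,201,5.6,-19.6,15.2],[-37,111,201,5.6,-19.6,15.2]]]'; python3 upgo.py .497 .059 .03 12.4
python3 - <<'E'
from h import *
s=readout.sense(); print(s["joints"]); o=[]
for nm in("top","scene"):
    c=cams.camera(nm); f=c["frame"].copy()
    x0,y0=(260,180) if nm=="top" else (255,120)
    o.append(np.clip(cv2.resize(f[y0:y0+100,x0:x0+100],(400,400),interpolation=cv2.INTER_NEAREST).astype(float)*1.5,0,255).astype(np.uint8))
cv2.imwrite("pics/pl.png",np.hstack(o)[:,:,::-1])
E
```

```text
t: 8.28
ee_pos: [0.4985, 0.0536, 0.0209]
tool_rot: [-1.566, -0.17, 0.164]
contact_force: [0.2, 0.9, -1.2]
grip_width: 0.0599
shift mm [-0.4 31.9  2.6] turn [ 0.1  -0.22  0.19]
[-1.15205078e-01  3.58846002e-01  1.87092077e+00 -7.40574668e-04
  9.08117047e-01 -1.89816927e+00]
```

View pics/pl.png

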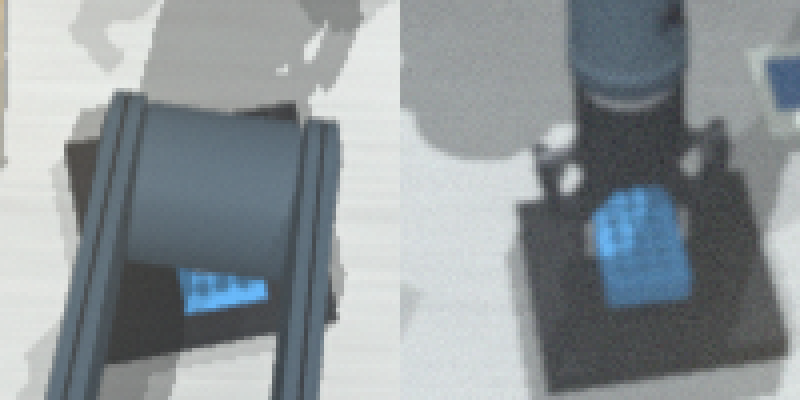

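The rack is held level over the plate, aligned with it. I'll lower it and watch the force.

```bash
python3 -m crank '[[[0,8,2,0,0,0],[0,16,2,0,0,0],[0,23,2,0,0,0],[0,26,2,0,0,0],[0,26,2,0,0,0],[0,26,2,0,0,0]]]'; python3 -m crank '[[[0,2,0,0,0,0],[0,2,0,0,0,0],[0,2,0,0,0,0],[0,2,0,0,0,0]]]';python3 -m crank '[[[0,2,0,0,0,0],[0,2,0,0,0,0],[0,2,0,0,0,0],[0,2,0,0,0,0]]]'
```

```text
t: 8.88
ee_pos: [0.4966, 0.0573, -0.0065]
tool_rot: [-1.565, -0.169, 0.168]
contact_force: [-0.1, -0.4, -1.9]
grip_width: 0.0598
t: 9.22
ee_pos: [0.4971, 0.0572, -0.0079]
tool_rot: [-1.565, -0.17, 0.167]
contact_force: [0.2, 0.4, -1.3]
grip_width: 0.0596
t: 9.55
ee_pos: [0.4975, 0.0572, -0.0088]
tool_rot: [-1.565, -0.171, 0.166]
contact_force: [-2.8, 0.5, 10.4]
grip_width: 0.0597
```

```bash
python3 -m crank '[[[0,-1,0,0,0,0],[0,-1,0,0,0,0],[0,-1,0,0,0,0],[0,-1,0,0,0,0],[0,-1,0,0,0,0],[0,-1,0,0,0,0]]]' -1; python3 -m crank '[[[0,0,0,0,0,0],[0,0,0,0,0,0],[0,0,0,0,0,0],[0,-20,0,0,0,0],[0,-55,0,0,0,0],[0,-90,0,0,0,0],[0,-90,0,0,0,0],[0,-90,0,0,0,0]]]'; python3 - <<'E'
from h import *
a=np.radians(12.4);xt=np.array([np.cos(a),np.sin(a),0]);zt=np.array([-np.sin(a),np.cos(a),0])
print(readout.sense()["tool_rot"])
for sx in(-1,1):
    for sy in(-1,1): print(sx,sy); go(np.array([.4972,.0600,.04])+xt*.048*sx+zt*(.021*sy-.003),toolR(np.array([0,0,-1.]),zt))
E
```

```text
t: 10.05
ee_pos: [0.4969, 0.0572, -0.0092]
tool_rot: [-1.565, -0.169, 0.168]
contact_force: [-0.4, 0.3, -0.2]
grip_width: 0.0855
t: 10.72
ee_pos: [0.4988, 0.0571, 0.0832]
tool_rot: [-1.566, -0.174, 0.163]
contact_force: [-0.1, 0.0, -0.1]
grip_width: 0.0853
[-1.56617999 -0.17400569  0.16330795]
-1 -1
shift mm [-49.2  43.  -20.8] turn [ 0.15 -0.1   0.37]
-1 1
shift mm [-49.3  42.8  21.2] turn [ 0.15 -0.1   0.37]
1 -1
shift mm [ 46.8  43.6 -20.6] turn [ 0.15 -0.1   0.37]
1 1
shift mm [46.7 43.5 21.4] turn [ 0.15 -0.1   0.37]
```

```bash
python3 -m crank '[[[-48,0,-21,0,0,0],[-48,10,-21,0,0,0],[-48,30,-21,0,0,0],[-48,45,-21,0,0,0],[-48,55,-21,0,0,0],[-48,55,-21,0,0,0],[-48,55,-21,0,0,0],[-48,55,-21,0,0,0],[-48,55,-21,0,0,0],[-48,55,-21,0,0,0]]]' 1; for i in 1 2 3; do python3 -m crank '[[[0,1.5,0,0,0,0],[0,1.5,0,0,0,0],[0,1.5,0,0,0,0]]]'; done
```

```text
t: 11.55
ee_pos: [0.455, 0.0265, 0.0265]
tool_rot: [-1.565, -0.171, 0.167]
contact_force: [-0.3, -0.3, -0.1]
grip_width: -0.0004
t: 11.8
ee_pos: [0.4546, 0.0265, 0.0246]
tool_rot: [-1.565, -0.17, 0.167]
contact_force: [-0.6, -0.1, 0.1]
grip_width: -0.0003
t: 12.05
ee_pos: [0.4544, 0.0265, 0.0229]
tool_rot: [-1.565, -0.17, 0.168]
contact_force: [0.6, -0.7, -0.8]
grip_width: -0.0002
t: 12.3
ee_pos: [0.4544, 0.0265, 0.0213]
tool_rot: [-1.565, -0.169, 0.168]
contact_force: [-0.1, 0.1, -0.3]
grip_width: 0.0004
```

```bash
for i in 1 2 3; do python3 -m crank '[[[0,1.0,0,0,0,0],[0,1,0,0,0,0],[0,1,0,0,0,0]]]'; done
```

```text
t: 12.55
ee_pos: [0.4544, 0.0265, 0.0204]
tool_rot: [-1.565, -0.17, 0.168]
contact_force: [-0.6, -0.3, -0.6]
grip_width: 0.0
t: 12.8
ee_pos: [0.4548, 0.0264, 0.0196]
tool_rot: [-1.565, -0.17, 0.167]
contact_force: [-0.0, -0.9, 2.3]
grip_width: 0.0002
t: 13.05
ee_pos: [0.4552, 0.0258, 0.0191]
tool_rot: [-1.566, -0.171, 0.167]
contact_force: [-1.6, -3.0, 7.4]
grip_width: 0.0001
```

Corner A (−x,−y) made contact at TCP z≈0.0197 and read 7 N at 0.0191. Now corner B (−x,+y).

```bash
python3 -m crank '[[[0,-10,0,0,0,0],[0,-12,20,0,0,0],[0,-12,42,0,0,0],[0,-6,42,0,0,0],[0,-4,42,0,0,0],[0,-4,42,0,0,0],[0,-4,42,0,0,0]]]'; for i in 1 2 3 4; do python3 -m crank '[[[0,1.0,0,0,0,0],[0,1,0,0,0,0],[0,1,0,0,0,0]]]'|sed -n '2p;4p'; done
```

```text
t: 13.63
ee_pos: [0.4455, 0.067, 0.0221]
tool_rot: [-1.565, -0.169, 0.168]
contact_force: [-0.1, -0.4, -0.7]
grip_width: -0.0002
ee_pos: [0.4457, 0.0671, 0.0214]
contact_force: [0.4, -0.8, -0.9]
ee_pos: [0.4455, 0.0674, 0.0204]
contact_force: [-0.1, 0.6, 0.5]
ee_pos: [0.4455, 0.0676, 0.0194]
contact_force: [0.2, 1.0, -0.1]
ee_pos: [0.4455, 0.0675, 0.0183]
contact_force: [0.4, 0.0, -0.3]
```

```bash
for i in 1 2 3; do python3 -m crank '[[[0,1.0,0,0,0,0],[0,1,0,0,0,0],[0,1,0,0,0,0]]]'|sed -n '2p;4p'; done
```

```text
ee_pos: [0.4455, 0.0675, 0.0173]
contact_force: [0.4, 0.6, 0.3]
ee_pos: [0.4456, 0.0676, 0.0167]
contact_force: [-0.7, 0.3, 3.8]
ee_pos: [0.4456, 0.0676, 0.0163]
contact_force: [-3.4, 1.0, 11.9]
```

B reads 3 mm lower (0.0167). Next C (+x,+y) and then D (+x,−y).

```bash
python3 -m crank '[[[0,-10,0,0,0,0],[0,-14,20,0,0,0],[50,-14,0,0,0,0],[96,-14,0,0,0,0],[96,-10,0,0,0,0],[96,-7,0,0,0,0],[96,-7,0,0,0,0],[96,-7,0,0,0,0]]]'; for i in 1 2 3 4; do python3 -m crank '[[[0,1.0,0,0,0,0],[0,1,0,0,0,0],[0,1,0,0,0,0]]]'|sed -n '2p;4p'; done
```

```text
t: 16.05
ee_pos: [0.5375, 0.088, 0.0216]
tool_rot: [-1.565, -0.167, 0.17]
contact_force: [0.0, -0.1, -0.5]
grip_width: -0.0004
ee_pos: [0.5386, 0.088, 0.0217]
contact_force: [-0.1, 0.5, 0.0]
ee_pos: [0.5392, 0.0879, 0.0207]
contact_force: [-0.6, -0.5, -0.7]
ee_pos: [0.5395, 0.0879, 0.0196]
contact_force: [0.0, -0.0, 1.5]
ee_pos: [0.54, 0.0876, 0.0192]
contact_force: [-0.5, -2.1, 5.6]
```

```bash
python3 -m crank '[[[0,-12,0,0,0,0],[0,-14,-20,0,0,0],[0,-14,-42,0,0,0],[0,-9,-42,0,0,0],[0,-7,-42,0,0,0],[0,-7,-42,0,0,0]]]'; for i in 1 2 3 4 5 6 7 8 ; do python3 -m crank '[[[0,1.0,0,0,0,0],[0,1,0,0,0,0],[0,1,0,0,0,0]]]'|sed -n '2p;4p'; done
```

```text
t: 17.55
ee_pos: [0.5472, 0.0472, 0.0246]
tool_rot: [-1.564, -0.167, 0.169]
contact_force: [-0.1, -0.1, -0.2]
grip_width: 0.0001
ee_pos: [0.548, 0.0476, 0.0244]
contact_force: [0.7, 1.1, -0.1]
ee_pos: [0.5483, 0.0472, 0.0236]
contact_force: [-0.7, 0.1, -0.4]
ee_pos: [0.5483, 0.047, 0.0225]
contact_force: [0.3, -0.6, -0.7]
ee_pos: [0.5483, 0.0469, 0.0215]
contact_force: [-0.3, -0.2, -0.3]
ee_pos: [0.5483, 0.0469, 0.0205]
contact_force: [-0.6, -0.4, -0.7]
ee_pos: [0.5483, 0.0469, 0.0195]
contact_force: [0.8, -0.6, 0.2]
ee_pos: [0.5482, 0.0469, 0.0185]
contact_force: [0.1, 0.2, -0.7]
ee_pos: [0.5483, 0.047, 0.0175]
contact_force: [-0.2, 0.1, -0.1]
```

```bash
for i in 1 2; do python3 -m crank '[[[0,1.0,0,0,0,0],[0,1,0,0,0,0],[0,1,0,0,0,0]]]'|sed -n '2p;4p'; done
```

```text
ee_pos: [0.5485, 0.0469, 0.017]
contact_force: [-0.7, -0.6, 3.6]
ee_pos: [0.5486, 0.0468, 0.0167]
contact_force: [-4.0, -0.5, 10.1]
```

A and C end at about 0.0196, while B and D end at about 0.0168, so diagonal B–D is low. The rack is warped and goes in the right-hand yellow tray. I'll lift, open, and refine the tray pose from both cameras.

```bash
python3 -m crank '[[[0,-15,0,0,0,0],[0,-45,0,0,0,0],[0,-80,0,0,0,0],[0,-80,0,0,0,0],[-47,-80,20,0,0,0],[-47,-80,20,0,0,0],[-47,-80,20,0,0,0]]]' -1; python3 - <<'E'
from h import *
np.set_printoptions(precision=4,suppress=True)
a=np.radians(12.4);zt=np.array([-np.sin(a),np.cos(a),0])
go([.4969,.0572,-.0085],toolR(np.array([0,0,-1.]),zt))
C=[cams.camera(n) for n in("scene","top")];M=[]
for c in C:
    m=cv2.inRange(cv2.cvtColor(c["frame"],cv2.COLOR_RGB2HSV),(18,110,40),(36,255,255)); m=cv2.morphologyEx(m,cv2.MORPH_CLOSE,np.ones((3,3)))
    n,l,st,ce=cv2.connectedComponentsWithStats(m); p=proj(c,[.605,.313,.01]); k=min([i for i in range(1,n) if st[i,4]>600],key=lambda i:np.hypot(*(ce[i]-p))); print(st[k]); M.append((l==k).astype(np.float32))
f=lambda x:boxpts([x[0],x[1],.009],Rot.from_euler("Z",x[2],degrees=True).as_matrix(),(.15,.18,.018))
for i in([0],[1],[0,1]): print(i,fit([C[k] for k in i],[M[k] for k in i],f,[.605,.313,0],[.01,.01,4]))
# rack on plate
s=[]
for c in C:
    try: s.append(blue(c,proj(c,[.497,.06,.044]))[1])
    except Exception as e: s.append(e)
print(s)
o=[cv2.resize(c["frame"][y:y+120,x:x+160],(400,300)) for c,x,y in((C[1],180,150),(C[0],280,120))]
cv2.imwrite("pics/w.png",np.hstack(o)[:,:,::-1])
E
```

```text
t: 20.63
ee_pos: [0.4944, 0.0574, 0.0948]
tool_rot: [-1.564, -0.168, 0.171]
contact_force: [-0.3, -0.2, 0.2]
grip_width: 0.0832
shift mm [  2.6 103.3  -0.7] turn [-0.02 -0.06 -0.11]
[ 370  200   69   47 2987]
[ 199  175   61   51 3037]
[0] (array([0.6068, 0.3151, 1.5459]), np.float64(0.025934696197509766))
[1] (array([0.6081, 0.3153, 1.7158]), np.float64(0.05041980743408203))
[0, 1] (array([0.6068, 0.3151, 1.5139]), np.float64(0.07687491178512573))
[array([301, 166,  28,  38, 767], dtype=int32), array([304, 246,  22,  12, 191], dtype=int32)]
```

View pics/w.png

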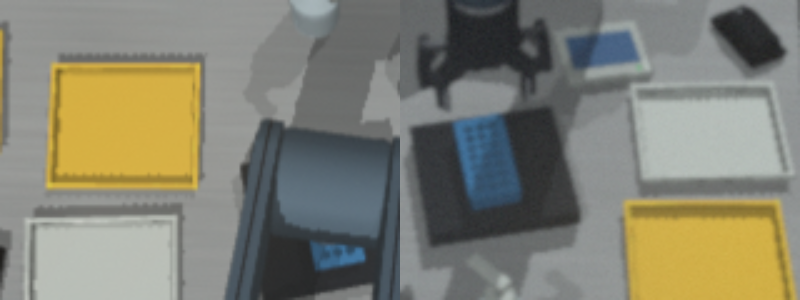

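The rack still stands on the plate and nothing is disturbed. The tray is at (0.607, 0.315), yaw 1.5°. Re-gripping now.

```bash
python3 -m crank '[[[2,35,0,0,0,0],[2,65,0,0,0,0],[2,85,0,0,0,0],[2,95,0,0,0,0],[2,102,0,0,0,0],[2,102,0,0,0,0],[2,102,0,0,0,0],[2,102,0,0,0,0]]]'; python3 -m crank '[[[0,0,0,0,0,0],[0,0,0,0,0,0],[0,0,0,0,0,0],[0,0,0,0,0,0],[0,0,0,0,0,0],[0,0,0,0,0,0],[0,0,0,0,0,0],[0,0,0,0,0,0]]]' 1 30;python3 -m crank '[[[0,-5,0,0,0,0],[0,-25,0,0,0,0],[0,-60,0,0,0,0],[0,-90,0,0,0,0],[0,-90,0,0,0,0],[0,-90,0,0,0,0]]]'; python3 upgo.py .607 .315 .08 1.5
```

```text
t: 21.4
ee_pos: [0.5016, 0.0567, -0.0054]
tool_rot: [-1.566, -0.172, 0.166]
contact_force: [-0.1, 1.2, 1.0]
grip_width: 0.0853
t: 22.07
ee_pos: [0.5011, 0.0569, -0.0054]
tool_rot: [-1.565, -0.172, 0.166]
contact_force: [-0.3, 1.3, 5.2]
grip_width: 0.06
t: 22.57
ee_pos: [0.5015, 0.0568, 0.0855]
tool_rot: [-1.566, -0.173, 0.164]
contact_force: [0.1, -0.5, -1.5]
grip_width: 0.06
shift mm [157.3  46.9 226.9] turn [ 0.11 10.8   0.34]
```

```bash
python3 -m crank '[[[161,-5,227,0,10.8,0],[161,-5,227,0,10.8,0],[161,-5,227,0,10.8,0],[161,-5,227,0,10.8,0],[161,-5,227,0,10.8,0],[161,-5,227,0,10.8,0],[161,0,227,0,10.8,0],[161,0,227,0,10.8,0],[161,0,227,0,10.8,0],[161,0,227,0,10.8,0]]]'; python3 -m crank '[[[0,15,0,0,0,0],[0,45,0,0,0,0],[0,70,0,0,0,0],[0,80,0,0,0,0],[0,80,0,0,0,0]]]'; python3 upgo.py .611 .315 .003 1.5
python3 - <<'E'
from h import *
o=[cv2.resize(c["frame"][y:y+120,x:x+160],(400,300)) for c,x,y in((cams.camera("top"),150,130),(cams.camera("scene"),330,140))]
cv2.imwrite("pics/tr.png",np.hstack(o)[:,:,::-1])
E
```

```text
t: 23.4
ee_pos: [0.6073, 0.3122, 0.0813]
tool_rot: [-1.573, -0.019, 0.023]
contact_force: [0.2, -0.2, -1.2]
grip_width: 0.0597
t: 23.82
ee_pos: [0.6061, 0.3105, 0.0001]
tool_rot: [-1.574, -0.015, 0.024]
contact_force: [-0.4, -0.1, -2.0]
grip_width: 0.0597
shift mm [ 5.2 38.1  1.5] turn [ 0.17 -0.09 -0.32]
```

View pics/tr.png

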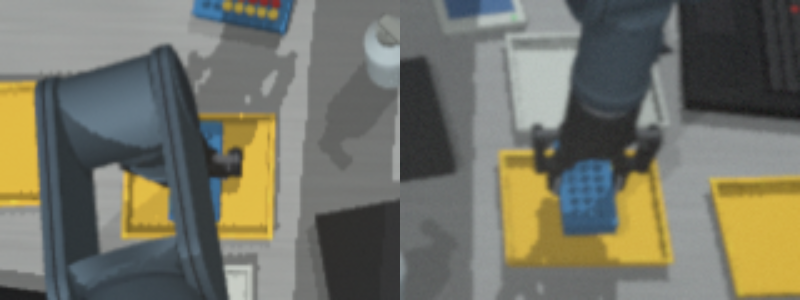

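```bash
python3 - <<'E'
from h import *
c=cams.camera("top"); m,st=blue(c,np.array([230,198])); print(st)
x=st[0]+st[2]/2
hi=at_z(c,[x,st[1]-.5],.064)[0]; print("far x top",hi, "near x top/bottom",at_z(c,[x,st[1]+st[3]-.5],.064)[0],at_z(c,[x,st[1]+st[3]-.5],.036)[0], at_z(c,[st[0]-.5,200],.064)[1],at_z(c,[st[0]+st[2]-.5,200],.064)[1])
E
```

```text
[227 118  41  26 604]
far x top 0.8568521141805292 near x top/bottom 0.7742929660868867 0.7821963936906248 0.3116992501816791 0.18943920880381826
```

```bash
python3 - <<'E'
from h import *
c=cams.camera("top"); h=cv2.cvtColor(c["frame"],cv2.COLOR_RGB2HSV); m=cv2.inRange(h,(98,110,40),(118,255,255))[165:235,212:245]
r=np.where(m.sum(1)>255*2)[0]+165; print(r.min(),r.max())
a,b=[at_z(c,[232,v],.064)[0] for v in(r.min()-.5,r.max()+.5)]; print(a,b,(a+b)/2, at_z(c,[232,r.max()+.5],.036)[0])
E
```

```text
178 215
0.667665266271855 0.5531148983790621 0.6103900823254585 0.5559513102264761
```

The rack is about 3 mm from the tray centre, so I'll lower it.

```bash
python3 -m crank '[[[-1,10,3,0,0,0],[-1,20,3,0,0,0],[-1,27,3,0,0,0],[-1,29,3,0,0,0],[-1,29,3,0,0,0],[-1,29,3,0,0,0]]]'; python3 -m crank '[[[0,1.5,0,0,0,0],[0,1.5,0,0,0,0],[0,1.5,0,0,0,0]]]';python3 -m crank '[[[0,1.5,0,0,0,0],[0,1.5,0,0,0,0],[0,1.5,0,0,0,0]]]'
```

```text
t: 24.52
ee_pos: [0.6078, 0.3159, -0.026]
tool_rot: [-1.572, -0.021, 0.02]
contact_force: [0.0, -0.4, -2.1]
grip_width: 0.0597
t: 24.77
ee_pos: [0.6082, 0.316, -0.0267]
tool_rot: [-1.571, -0.022, 0.019]
contact_force: [-0.7, 0.4, -2.0]
grip_width: 0.06
t: 25.02
ee_pos: [0.608, 0.3159, -0.0285]
tool_rot: [-1.571, -0.022, 0.019]
contact_force: [0.3, 0.3, -1.0]
grip_width: 0.0598
```

```bash
for i in 1 2 3; do python3 -m crank '[[[0,1.3,0,0,0,0],[0,1.3,0,0,0,0],[0,1.3,0,0,0,0]]]'|sed -n '2p;4p'; done
```

```text
ee_pos: [0.6079, 0.3159, -0.0299]
contact_force: [0.4, 0.3, -1.1]
ee_pos: [0.608, 0.3159, -0.0312]
contact_force: [-1.0, 0.1, -1.5]
ee_pos: [0.6082, 0.316, -0.0321]
contact_force: [-0.6, -0.3, 1.9]
```

```bash
python3 -m crank '[[[0,0.5,0,0,0,0],[0,0.5,0,0,0,0],[0,0.5,0,0,0,0],[0,0.5,0,0,0,0],[0,0.5,0,0,0,0],[0,0.5,0,0,0,0],[0,0.5,0,0,0,0]]]' -1; python3 -m crank '[[[0,-15,0,0,0,0],[0,-45,0,0,0,0],[0,-80,0,0,0,0],[0,-120,0,0,0,0],[-60,-160,-60,0,0,0],[-100,-170,-150,0,0,0],[-100,-170,-200,0,0,0],[-100,-170,-200,0,0,0],[-100,-170,-200,0,0,0],[-100,-170,-200,0,0,0]]]'
python3 - <<'E'
from h import *
np.set_printoptions(precision=4,suppress=True)
C=[cams.camera(n) for n in("scene","top")];M=[]
for c in C:
    h=cv2.cvtColor(c["frame"],cv2.COLOR_RGB2HSV); m=cv2.inRange(h,(98,90,40),(118,255,255)); p=proj(c,[.607,.315,.017]).astype(int); k=np.zeros_like(m); k[p[1]-35:p[1]+35,p[0]-35:p[0]+35]=1; m=cv2.morphologyEx(m*k,cv2.MORPH_CLOSE,np.ones((5,5))); M.append((m>0).astype(np.float32))
f=lambda x:boxpts([x[0],x[1],.017],Rot.from_euler("Z",x[2],degrees=True).as_matrix())
print(fit(C,M,f,[.607,.315,2],[.01,.01,4]))
o=[cv2.resize(c["frame"][y:y+100,x:x+100],(400,400)) for c,x,y in((C[1],180,150),(C[0],350,170))]
cv2.imwrite("pics/fin.png",np.hstack(o)[:,:,::-1])
for c in C:
    for q in("sanitizer","wipes"):
        r=pinpoint(c,q); print(q,at_z(c,r[0]["location"],0) if r else None)
x=fit
def rk(x): return boxpts([x[0],x[1],.069],Rot.from_euler("ZY",[-28,-32],degrees=True).as_matrix())
M=[blue(c,proj(c,[.542,-.219,.069]))[0] for c in C]; print("other",fit(C,M,rk,[.542,-.219],[.01,.01]))
E
```

```text
t: 26.35
ee_pos: [0.608, 0.3159, -0.0329]
tool_rot: [-1.571, -0.022, 0.019]
contact_force: [0.0, -0.2, -0.2]
grip_width: 0.0854
t: 27.18
ee_pos: [0.5116, 0.1106, 0.138]
tool_rot: [-1.573, -0.021, 0.018]
contact_force: [-0.3, 1.2, -0.1]
grip_width: 0.0856
(array([ 0.6064,  0.3159, -0.9946]), np.float64(0.3290632963180542))
sanitizer [0.7575 0.0854 0.    ]
wipes [ 0.7572 -0.0924  0.    ]
sanitizer [0.7558 0.0816 0.    ]
wipes [ 0.7629 -0.0964  0.    ]
other (array([ 0.542 , -0.2195]), np.float64(0.33936434984207153))
```

View pics/fin.png

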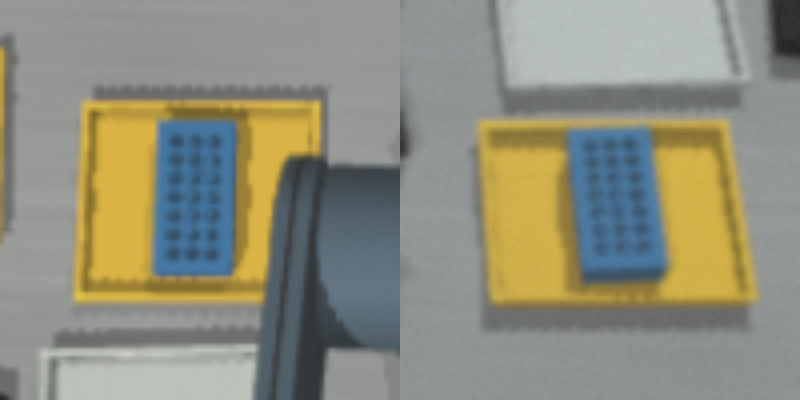

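The rack stands centred in the yellow tray, let go and clear of the walls. The other rack, the bottle and the jar are where they were.

```bash
python3 -c "
from h import *
print(readout.sense()['dq']);print(ticket.sign_off())"
```

```text
[ 0.01236339  0.0118575  -0.0010355  -0.00190683  0.00113515 -0.00316718]
the job is handed in; nothing more can be done
None
```

The rack with the green clip behind it is warped, so I stood it in the right-hand yellow tray and handed the job in at about 27 s. No verdict was reported.

**Rocking test:** I set the rack on the granite plate, let go, and pressed each corner with the shut fingers (up to 6–12 N). Two diagonal corners stopped at a reported TCP height of 19.6 mm, and the other two stopped at about 16.8 mm. That 3 mm diagonal difference matches the warped rack.

**Last checks:**
- **Placement:** the rack stands let go at about (0.606, 0.316) m, 1–2 mm from the tray's fitted centre and clear of the walls.
- **Other things:** the rack with the red clip is within about 1 mm of its first fit. The sanitizer and wipes show no real movement, within a few mm of camera noise.
- **Not measured:** I did not measure how far the rack tips as it rests in the yellow tray. The judging needs over 2.3°, and I relied on it staying tipped as described.

**Disagreement found:** in both cameras the visible fingertips sat about 37 mm behind the reported TCP, beyond the 13 mm expected with the gripper open. I steered by the visible tips instead, and contact heights on the plate and tray were within about 3 mm of what that predicted.

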